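# Turn the divider of the stock-list binder

### The arm

A 7-joint arm with a two-finger parallel gripper is mounted at the origin on the work surface. World frame = base frame: x ahead of the robot, y to its left, z up, the work surface at z = 0. Lengths are in m, angles in rad, forces in N, time in s.
With the tool pointing down it reaches from about 0.425 to 0.8 m from the base axis. Payload 8.3 kg.
Tool frame: the origin (TCP) lies at the very end of the fingers, on their centre line; the grasp point (between the pads) lies 19 mm behind it; z points along the fingers, y is the line along which they close (so a half turn about z gives the same grasp; the last joint's range is limited). The gripper opens to 85 mm and grips with 20 to 120 N. Pads are 22 mm wide; open, the fingers measure 114 mm over their backs; the gripper's body (76 mm by 85 mm) begins 54 mm behind the grasp point. The pads swing forward as they close: fully open they stand 13 mm farther back than shut.
Start: joints at [-1.208, 0.383, 0.016, 1.37, -0.006, 1.388, -0.046], TCP at [0.258, 0.569, 0.231] pointing down, gripper open.
Joint ranges: [-2.95, 2.95], [-0.25, 2.06], [-1.52, 1.56], [0.18, 2.33], [-1.44, 4.58], [0.02, 2.06], [-3.01, 3.01]. Speed limits (rad/s): [2.39, 2.39, 3.01, 3.01, 3.14, 3.14, 3.14].

### API

Orientations are given as a rotation vector (axis times angle).
In Python, from plant import get_obs, camera, job_done, silhouettes gives the robot as it stands. The module is installed in compiled form; this text tells all that it offers.
- The arm moves only by the tool step_arm, never from a script. Its argument "increments" is a list of rows, each a list of 4 numbers: the shift along the tool's x, y, z in mm, then the turn about the tool's z in rad. In form: [[x, y, z, spin], ...]. A call has 1 to 5 rows; each row is the pose to reach, as a shift and turn from the pose commanded when the call began, along the tool's axes at that moment; what a row does not reach only later rows make up. A row lasts 1/8 s, in which the tool goes at most 62.5 mm and 10.7 degrees, less where a joint would pass 70% of its speed; a pose out of reach is approached as far as the arm can. A call with a gripper value outside its range is refused whole. "jaw" is the finger opening in mm, from 0 to 85.4, set as the call begins (left out, the last holds). The fingers move at their own pace and stop on an object; the grip force is fixed at half the most. Time passes only in rows, so rows that repeat a pose let the fingers close. It gives the time, the measured TCP pose, the force, the opening and the grip force at its end, in the units of the state.
- get_obs(): the state, without advancing time (a new reading comes with each control period).
- camera(name): name is "scene" or "top" or "wrist"; returns a dict with "color" (480x640x3 uint8, red, green, blue), "fx", "fy", "cx", "cy" (pixels), "view" (4x4, takes a point from world to camera coordinates). Camera axes: x right, y down, z forward; pixel columns grow to the right and rows downward; lengths in m; the calibration is good to about 2 mm. A picture is of the moment at which its call begins. There is no depth.
- job_done(): hands the job in; it is judged then, once.
Trained networks look in a picture, given as the dict that the camera call returned (one of the last four; its "shot" number tells which), for a name from the list of things; names that differ only in an ending like _2 or _b are one class to them, and where a whole thing is asked for, a point or a joint stands for the part that bears it (a point fixed in the world has none). Each returns a list of dicts, best first, with "p" (0 to 1); they miss things now and then, are a little off and sometimes report something else, mostly with a low value. They report only what shows in the picture. A call takes as long as a camera call. They do not tell look-alikes from the thing itself.
- silhouettes(picture, name): "region" (480x640 bool, what is visible of it) and "extent" ([left, top, right, bottom] in pixels, round what is visible of it).
The state is a dict: "t": time; "q": joint angles; "joint_vel": joint speeds; "joint_efforts": joint torques, N m; "ee_pos": TCP position; "ee_rot": TCP orientation; "wrist_force": force on the tool from outside, world axes, zero at the start; "moment": the same for the moment, N m; "grip_width": finger opening in m; "gripper_force": force on a finger pad.
Only numpy, scipy, OpenCV 4.12 (cv2) and the standard library are available. Lean on these libraries where they do the work, as an engineer would, in place of code of your own. Each camera call takes 0.05 s, during which the arm holds its last target. There are 200 camera calls.

### The job

On the goods-in bench a stock-list binder lies open with its stiff metal divider leaf half raised on the left (as the robot sees it), and a small flat carton lies on the right-hand page. First push the carton off the binder onto the bench, keeping it right way up and without lifting it; then, with a fingertip, turn the divider over the spine and press it down flat on the right-hand side. Leave everything else on the bench where it stands.

Things in the scene. Friction and masses are not known exactly. Their poses are not given: they have to be found in the camera images.
- binder: black binder lying open, fixed to the bench, 220 (x, along the spine) x 300 (y) mm; cover 4 thick, pages on it to 8 above the bench (x +-105, y 16 to 144 on each side). Origin: on the bench under the middle of the spine. x runs along the spine away from the robot (turned up to 21 degrees), y to the left page. Spine knuckles reach 18 above the bench and 7 to each side of the spine.
- leaf (a joint): angle (rad) of the divider leaf about the spine: 0 = flat on the left (+y) page, 1.57 = upright, 3.14 = flat on the right (-y) page (hard stop). The hinge axis lies 11 mm above the bench. It is stiff: the leaf stays at any angle where it is left and takes about 1 to 2 N at the free edge to turn.
- leaf_edge (a point): middle of the free edge of the divider leaf, a metal sheet 4 mm thick, 180 along the spine (binder x -90 to +90), free edge 125 from the hinge axis; this point lies at mid-thickness. A tab 36 wide stands 14 further out, centred at binder x = -65. Axes: x along the spine, y from the hinge to the free edge.
- carton: small flat carton 60 (x) x 45 (y) x 30 (z) mm, about 80 g, lying loose on the right-hand page at the start. Origin: centre of its underside, z up.
- tumbler: bystander: open red tumbler, 70 across, 85 tall, beside or behind the binder (mm). Origin: centre of its underside.
- black_cup: bystander: open black cup, 72 across, 75 tall, beside or behind the binder (mm). Origin: centre of its underside.
- grey_cup: bystander: open grey cup, 68 across, 70 tall, beside or behind the binder (mm). Origin: centre of its underside.
- soap: bystander: black bottle, 60 across, 150 tall, left of the binder (mm). Origin: centre of its underside.
- tape: bystander: empty cardboard core ring, 90 outside, 45 tall, behind the binder (mm). Origin: centre of its underside.
- tall_carton: bystander: upright carton 65 x 65 x 95 tall, well to the right of the binder (mm). Origin: centre of its underside.
- stapler: bystander: stapler, 140 x 36, about 50 tall, well to the left of the binder (mm). Origin: centre of its underside.
There are look-alikes about, which are no part of the job. Leave any pink or turquoise look-alike of the carton alone.

How it is judged:
By the outcome, as a careful person would: the job done as asked, in the order asked, and still so for the second after the job is handed in, with the robot touching nothing.
It also fails if it takes over 56 s, if anything falls off the work surface, if the arm or the gripper's body presses on something with over 40 N, if the wrist force passes 120 N, or if a joint passes its speed limit or range.

## Working session

There is one attempt and no reset: what is moved stays moved. The work goes in short steps, Python scripts to look and compute and a tool call to move; the robot and the scene stay as the last step left them, time stands still between calls to the robot, and variables do not carry over. Pictures are saved under pics/ and viewed, at most 10 in all, crops included, and the job is handed in when it is done.

Besides the shell and the picture viewer there is one more tool, called after "Request:" as a command line: name --pt "numbers of a row" for each row, then --argument value for the rest. step_arm: Moves the arm, as the interface text tells. Its arguments: {"type":"object","properties":{"increments":{"type":"array"},"jaw":{"type":"number"}},"required":["increments"]}

```bash
mkdir -p pics
cat > h.py <<'E'
import numpy as np, cv2
from plant import *
from scipy.spatial.transform import Rotation as R
def save(p,f): cv2.imwrite('pics/'+f,p['color'][:,:,::-1])
def ray(p,u,v):
    V=np.array(p['view']);d=V[:3,:3].T@np.array([(u-p['cx'])/p['fx'],(v-p['cy'])/p['fy'],1]);return -V[:3,:3].T@V[:3,3],d
def atz(p,u,v,z):
    c,d=ray(p,u,v);return (c+d*(z-c[2])/d[2])[:2]
def proj(p,X):
    V=np.array(p['view']);c=(V[:3,:3]@np.atleast_2d(X).T).T+V[:3,3];return np.c_[p['fx']*c[:,0]/c[:,2]+p['cx'],p['fy']*c[:,1]/c[:,2]+p['cy']]
E
python3 - <<'E'
from h import *
o=get_obs();print({k:np.round(v,3) for k,v in o.items()})
for n in ['scene','top']:
    p=camera(n);save(p,n+'0.png');print(n,p['fx'],np.round(p['view'],3).tolist())
    for t in ['binder','leaf','carton','tumbler','black_cup','grey_cup','soap','tape','tall_carton','stapler']:
        print(t,[(round(s['p'],2),s['extent']) for s in silhouettes(p,t)[:4]])
E
```

```text
{'t': np.float64(0.0), 'q': array([-1.208,  0.384,  0.016,  1.371, -0.006,  1.388, -0.047]), 'joint_vel': array([-0.   ,  0.001,  0.   , -0.   ,  0.   ,  0.001, -0.002]), 'joint_efforts': array([-1.0000e-03, -6.2758e+01,  8.4400e-01, -3.7182e+01,  1.7000e-02,
        1.4000e-02, -0.0000e+00]), 'ee_pos': array([0.258, 0.569, 0.23 ]), 'ee_rot': array([-6.64e-01, -3.07e+00,  3.00e-03]), 'wrist_force': array([-1.068, -0.943,  0.467]), 'moment': array([ 0.032, -0.029, -0.021]), 'gripper_force': np.float64(0.0), 'grip_width': np.float64(0.085)}
scene 566.2870332553384 [[0.726, 0.688, -0.009, -0.462], [0.521, -0.558, -0.645, -0.248], [-0.449, 0.463, -0.764, 1.598], [0.0, 0.0, 0.0, 1.0]]
binder [(0.91, [238.1, 178.9, 390.4, 316.0])]
leaf [(0.73, [242.0, 182.0, 392.8, 314.1]), (0.6, [293.7, 185.1, 373.9, 272.1])]
carton [(0.87, [191.8, 271.6, 222.4, 301.4]), (0.69, [205.3, 219.4, 237.7, 243.7]), (0.61, [275.2, 258.1, 301.4, 291.1]), (0.28, [403.5, 175.8, 433.8, 231.4])]
tumbler [(0.91, [359.4, 251.1, 391.5, 295.5])]
black_cup [(0.6, [363.6, 162.3, 390.5, 202.8])]
grey_cup [(0.89, [244.3, 319.
[... 300 characters left out ...]
5975 [[-0.021, -1.0, 0.006, 0.062], [-0.989, 0.02, -0.148, 0.555], [0.148, -0.009, -0.989, 0.935], [0.0, 0.0, 0.0, 1.0]]
binder [(0.76, [245.6, 177.0, 408.6, 306.2])]
leaf [(0.59, [265.9, 178.3, 336.2, 284.4]), (0.24, [141.1, 185.8, 177.1, 257.3])]
carton [(0.85, [445.8, 270.3, 474.0, 307.6]), (0.78, [376.1, 330.6, 412.9, 359.4]), (0.77, [366.3, 216.0, 394.0, 255.1])]
tumbler [(0.62, [297.9, 133.5, 337.7, 175.9])]
black_cup [(0.75, [178.5, 231.6, 221.1, 270.6])]
grey_cup [(0.78, [447.2, 163.1, 487.3, 203.4])]
soap [(0.89, [183.5, 161.1, 225.6, 203.4])]
tape [(0.58, [365.7, 132.4, 414.2, 179.8])]
tall_carton [(0.56, [478.7, 215.2, 534.7, 259.2])]
stapler [(0.68, [143.4, 186.2, 177.8, 257.1])]
```

View pics/top0.png

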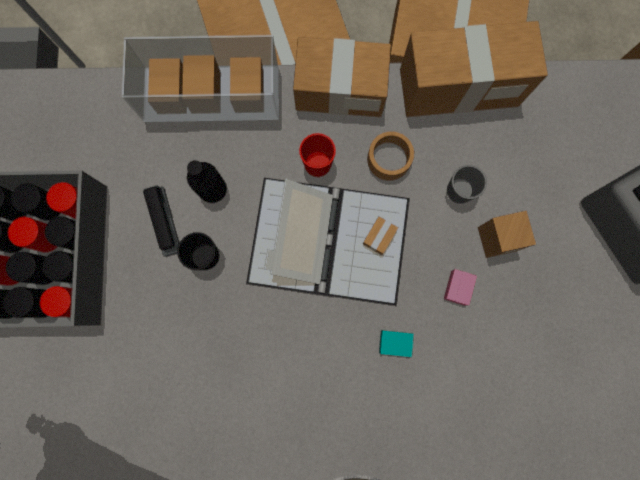

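View pics/scene0.png

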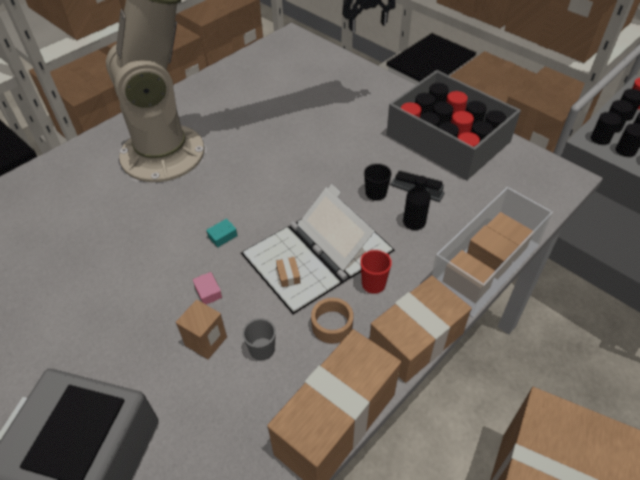

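The top view shows three carton-like things. The brown taped one at (380,235) lies on the right page and fits the description. The pink one at (460,287) and the turquoise one at (397,344) are look-alikes on the bench. The leaf is half raised at (300,230). Next I'll fit the poses and enlarge the carton.

Run:
```python
from h import *
from scipy.optimize import least_squares
P={n:camera(n) for n in ['top','scene']}
def best(n,t,near=None):
    s=silhouettes(P[n],t)
    if near is not None: s=sorted(s,key=lambda k:np.hypot((k['extent'][0]+k['extent'][2])/2-near[0],(k['extent'][1]+k['extent'][3])/2-near[1]))
    return s[0]
def pos(n,X): return proj(P[n],X)
# binder: corners by hull quadrilateral
for n in P:
    m=best(n,'binder')['region'].astype(np.uint8);c=np.concatenate(cv2.findContours(m,0,2)[0])
    w=np.array([atz(P[n],u,v,.004) for u,v in c[:,0]]).astype(np.float32)
    (cx,cy),wh,a=cv2.minAreaRect(w*1000);print(n,'binder',cx,cy,wh,a)
for n,near in [('top',(380,235)),('scene',(288,272))]:
    s=best(n,'carton',near);m=s['region'].astype(np.uint8);print(s['p'],s['extent'],m.sum())
    c=np.concatenate(cv2.findContours(m,0,2)[0])
    for z in (.008,.038):
        w=np.array([atz(P[n],u,v,z) for u,v in c[:,0]]).astype(np.float32);print(n,'carton',z,cv2.minAreaRect(w*1000))
for t,h in [('tumbler',.04),('black_cup',.04),('grey_cup',.035),('soap',.07),('tape',.02),('tall_carton',.05)]:
    e=best('top',t)['extent'];print(t,np.round(atz(P['top'],(e[0]+e[2])/2,(e[1]+e[3])/2,h),3))
for c,h in [((460,287),.01),((397,344),.01)]: print(np.round(atz(P['top'],*c,h),3))
a=cv2.resize(P['top']['color'][165:320,235:420],None,fx=3.2,fy=3.2,interpolation=2)
b=cv2.resize(P['scene']['color'][170:320,235:400],None,fx=3.2,fy=3.2,interpolation=2)
cv2.imwrite('pics/c1.png',a[:,:,::-1]);cv2.imwrite('pics/c2.png',b[:,:,::-1])
```

```text
top binder 569.842529296875 40.591102600097656 (301.9289855957031, 221.36819458007812) 80.46090698242188
scene binder 545.951171875 52.00123596191406 (318.63604736328125, 270.650390625) 80.9354248046875
0.79 [363.7, 217.3, 394.8, 254.1] 769
top carton 0.008 ((577.3661499023438, -61.248897552490234), (47.27116012573242, 68.31752014160156), 59.9415283203125)
top carton 0.038 ((572.3788452148438, -57.624778747558594), (45.8509521484375, 66.26498413085938), 59.941585540771484)
0.83 [275.1, 256.2, 299.3, 288.7] 596
scene carton 0.008 ((563.4117431640625, -52.29926300048828), (49.769832611083984, 85.14912414550781), 59.338783264160156)
scene carton 0.038 ((581.0985717773438, -66.856689453125), (48.34581756591797, 82.71292114257812), 59.33877944946289)
tumbler [0.736 0.06 ]
black_cup [0.549 0.289]
grey_cup [ 0.672 -0.236]
soap [0.676 0.276]
tape [ 0.736 -0.086]
tall_carton [ 0.566 -0.301]
[ 0.471 -0.215]
[ 0.363 -0.086]
```

View pics/c1.png

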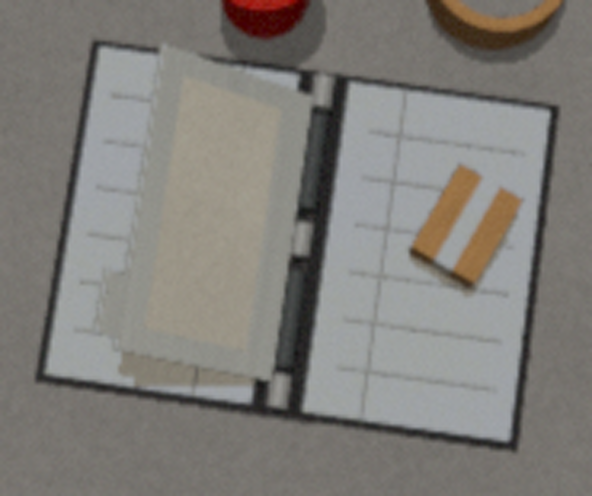

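View pics/c2.png

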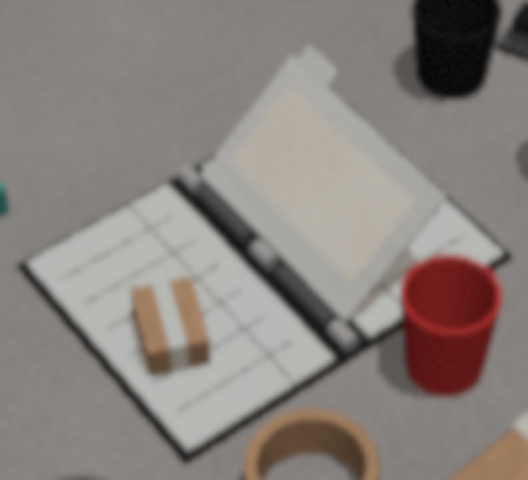

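The crop confirms it: the brown taped carton lies on the right page, top-face centre about (381,235) in top and (289,270) in scene. The leaf's free-edge corners are in both views, so I'll triangulate.

Run:
```python
from h import *
P={n:camera(n) for n in ['top','scene']}
def tri(a,b):
    c1,d1=ray(P['top'],*a);c2,d2=ray(P['scene'],*b)
    s=np.linalg.lstsq(np.c_[d1,-d2],c2-c1,rcond=None)[0];p,q=c1+s[0]*d1,c2+s[1]*d2
    return (p+q)/2,np.linalg.norm(p-q)
T=lambda x,y:(x/3.2+235,y/3.2+165)
S=lambda x,y:(x/3.2+235,y/3.2+170)
th=np.radians(-9.54);o=np.array([.570,.041]);Rb=np.array([[np.cos(th),-np.sin(th)],[np.sin(th),np.cos(th)]])
for n,a,b in [('carton top',T(467,224),S(173,320)),('edge far',T(165,45),S(443,195)),('edge near',T(117,347),S(297,55)),('binder right far',T(557,107),S(187,458)),('binder right near',T(515,447),S(22,265))]:
    X,e=tri(a,b);y=Rb.T@(X[:2]-o);print(n,X.round(4),round(e,4),'binder',y.round(4),X[2],'ang',np.arctan2(X[2]-.011,y[1]))
# world of waypoints
for n,b in [('carton',None),('L',(0,.12)),('R',(0,-.1))]:
    if b: print(n,(o+Rb@np.array(b)).round(3))
q=get_obs();M=R.from_rotvec(q['ee_rot']).as_matrix();print(M.round(3))
```

```text
carton top [ 0.5746 -0.06    0.0291] 0.0022 binder [ 0.0213 -0.0988] 0.02911931918777061 ang 2.9602751689992686
edge far [0.6721 0.1182 0.0916] 0.0006 binder [0.0879 0.093 ] 0.09163124414338769 ang 0.71401734948123
edge near [0.4983 0.1488 0.091 ] 0.0038 binder [-0.0886  0.0944] 0.09096125113996145 ang 0.7028434013792402
binder right far [ 0.6525 -0.1234  0.0038] 0.0011 binder [ 0.1086 -0.1485] 0.0037619039121459252 ang -3.0928804009922257
binder right near [ 0.4392 -0.0879  0.0025] 0.0013 binder [-0.1076 -0.1488] 0.002487857804906457 ang -3.0844644599371382
L [0.59  0.159]
R [ 0.553 -0.058]
[[-0.911  0.413 -0.   ]
 [ 0.413  0.911  0.   ]
 [ 0.     0.    -1.   ]]
```

Request:
step_arm --pt "-50 -36 0 0.15" --pt "-100 -72 0 0.3" --pt "-150 -108 0 0.45" --pt "-200 -144 0 0.6" --pt "-250 -180 0 0.75" --jaw 25

```text
t: 2.42
ee_pos: [0.4122, 0.3002, 0.2316]
ee_rot: [-1.749, -2.61, -0.001]
wrist_force: [0.1, 0.6, 0.1]
grip_width: 0.0248
gripper_force: 0.0
```

```bash
cat > go.py <<'E'
import sys
from h import *
# go.py x y z [y_axis_deg]: tool-frame delta (mm, rad) to world target
o=get_obs();M=R.from_rotvec(o['ee_rot']).as_matrix()
t=np.array([float(a) for a in sys.argv[1:4]]);d=M.T@(t-o['ee_pos'])*1000
ya=np.degrees(np.arctan2(M[1,1],M[0,1]))
print('t',o['t'],'pos',o['ee_pos'].round(4),'ya',ya.round(1),'F',np.round(o['wrist_force'],1),'w',o['grip_width'],'q',np.round(o['q'],2))
print('delta',d.round(1),'spin',np.radians((ya-float(sys.argv[4])+180)%360-180).round(3) if len(sys.argv)>4 else '')
E
python3 go.py .597 -.018 .231 -30
```

```text
t 2.425 pos [0.4122 0.3002 0.2316] ya 22.4 F [0.1 0.6 0.1] w 0.024843724240239364 q [-0.93  0.13  0.27  1.69 -0.04  1.32 -0.27]
delta [-364.6   49.9    0.4] spin 0.914
```

Request:
step_arm --pt "-55 7 0 0.16" --pt "-110 14 0 0.32" --pt "-165 21 0 0.48" --pt "-220 29 0 0.64" --pt "-275 37 0 0.8"

```text
t: 3.05
ee_pos: [0.5522, 0.061, 0.2316]
ee_rot: [2.627, 1.723, 0.001]
wrist_force: [1.4, 1.0, 0.7]
grip_width: 0.0248
gripper_force: 0.0
```

```bash
python3 go.py .597 -.018 .12 -30
```

```text
t 3.05 pos [0.5522 0.061  0.2316] ya -23.5 F [1.4 1.  0.7] w 0.024785708966513012 q [-0.62  0.25  0.55  1.59 -0.13  1.34 -0.46]
delta [-54.7  72.5 111.6] spin 0.114
```

Request:
step_arm --pt "-27 36 20 0.06" --pt "-55 73 60 0.114" --pt "-55 73 112 0.114" --pt "-55 73 112 0.114"

```text
t: 3.55
ee_pos: [0.5939, -0.0169, 0.1155]
ee_rot: [-2.714, -1.574, 0.012]
wrist_force: [-0.4, 0.5, 1.3]
grip_width: 0.0248
gripper_force: 0.0
```

```bash
python3 - <<'E'
from h import *
p=camera('wrist');save(p,'w1.png')
for n in ['wrist','top']:
  q=p if n=='wrist' else camera('top')
  for s in silhouettes(q,'carton')[:3]:
    c=np.concatenate(cv2.findContours(s['region'].astype(np.uint8),0,2)[0]);w=np.array([atz(q,u,v,.036) for u,v in c[:,0]]).astype(np.float32)
    print(n,s['p'],s['extent'],cv2.minAreaRect(w*1000))
E
python3 go.py .597 -.018 .015 -30
```

```text
wrist 0.97 [281.2, 268.7, 366.5, 341.3] ((577.1726684570312, -55.94298553466797), (56.46198272705078, 58.9457893371582), 58.24831771850586)
top 0.81 [443.5, 268.5, 476.9, 307.8] ((468.5293273925781, -207.41436767578125), (50.92380142211914, 63.54838562011719), 71.20326232910156)
t 3.75 pos [ 0.5983 -0.0161  0.122 ] ya -29.7 F [0.3 0.3 0.5] w 0.0251482639521831 q [-0.46  0.44  0.58  1.62 -0.26  1.15 -0.34]
delta [ -2.6  -0.5 107. ] spin 0.006
```

View pics/w1.png

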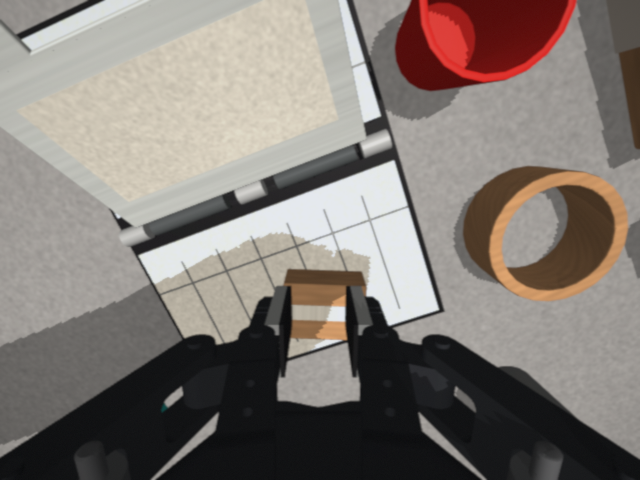

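The wrist view shows the carton centred at about (325,305), square to the fingers, with its spine-side edge at row 270. I'll check that edge against the finger's landing place.

Run:
```python
from h import *
p=camera('wrist');o=get_obs();M=R.from_rotvec(o['ee_rot']).as_matrix()
for u,v,z in [(285,270,.008),(365,270,.008),(289,283,.038),(362,283,.038)]:
    w=np.r_[atz(p,u,v,z),z];print(w.round(3),(M.T@(w-o['ee_pos'])*1000).round(1))
```

```text
[ 0.562 -0.028  0.008] [-28.1 -26.1 113.9]
[ 0.619 -0.06   0.008] [-28.2  38.9 114.1]
[ 0.568 -0.029  0.038] [-26.4 -20.4  83.9]
[ 0.614 -0.055  0.038] [-26.5  32.6  84.1]
```

Request:
step_arm --pt "0 6 40 0" --pt "0 6 80 0" --pt "0 6 100 0" --pt "0 6 106 0" --pt "0 6 106 0"

```text
t: 4.42
ee_pos: [0.6029, -0.0198, 0.0145]
ee_rot: [2.716, 1.577, 0.002]
wrist_force: [0.9, -0.4, -0.3]
grip_width: 0.0252
gripper_force: 0.0
```

Request:
step_arm --pt "-10 0 0 0" --pt "-20 0 0 0" --pt "-28 0 0 0" --pt "-36 0 0 0" --pt "-44 0 0 0"

```text
t: 5.05
ee_pos: [0.58, -0.0586, 0.0134]
ee_rot: [-2.717, -1.577, -0.0]
wrist_force: [-0.4, -0.0, 0.7]
grip_width: 0.0252
gripper_force: 0.3
```

```bash
python3 go.py .522 -.148 .016 -30
```

```text
t 5.05 pos [ 0.58   -0.0586  0.0134] ya -29.7 F [-0.4 -0.   0.7] w 0.02522613139284411 q [-0.36  0.54  0.54  1.75 -0.33  0.94 -0.21]
delta [-106.4   -6.    -2.6] spin 0.005
```

Request:
step_arm --pt "-9 0 -1 0" --pt "-18 0 -2 0" --pt "-27 0 -2 0" --pt "-36 0 -2 0" --pt "-45 0 -2 0"

```text
t: 5.68
ee_pos: [0.5575, -0.0977, 0.0152]
ee_rot: [-2.717, -1.577, 0.0]
wrist_force: [-0.4, -0.3, -0.6]
grip_width: 0.0249
gripper_force: 0.1
```

Request:
step_arm --pt "-8 0 0 0" --pt "-17 0 0 0" --pt "-26 0 0 0" --pt "-34 0 0 0" --pt "-42 0 0 0"

```text
t: 6.3
ee_pos: [0.5368, -0.1341, 0.0153]
ee_rot: [-2.717, -1.577, 0.0]
wrist_force: [-0.9, 0.4, -0.3]
grip_width: 0.0248
gripper_force: 0.1
```

Request:
step_arm --pt "0 0 0 0" --pt "12 0 0 0" --pt "25 0 -40 0" --pt "25 0 -100 0" --pt "25 0 -150 0"

```text
t: 6.92
ee_pos: [0.5504, -0.1103, 0.1675]
ee_rot: [2.715, 1.58, 0.001]
wrist_force: [1.4, 0.3, -0.5]
grip_width: 0.0249
gripper_force: 0.0
```

```bash
python3 go.py .522 -.148 .18 80.5
python3 - <<'E'
from h import *
a=camera('wrist')['color'];b=camera('top')['color'];save({'color':np.vstack([cv2.resize(a,(400,300)),cv2.resize(b[140:365,170:470],(400,300))])},'k1.png')
E
```

```text
t 6.925 pos [ 0.5504 -0.1103  0.1675] ya -29.6 F [ 1.4  0.3 -0.5] w 0.02488346755179446 q [-0.36  0.32  0.63  1.67 -0.2   1.22 -0.21]
delta [-46.8  -6.  -12.5] spin -1.922
```

View pics/k1.png

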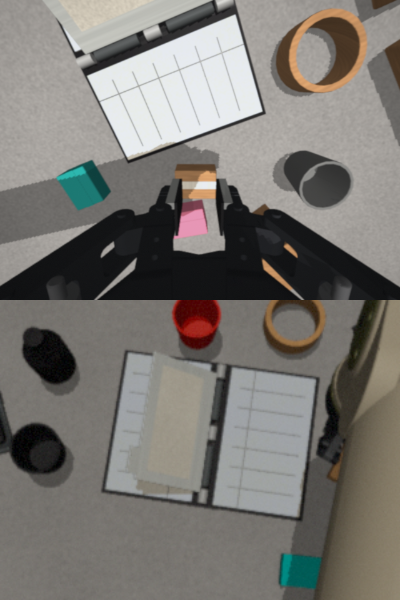

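The carton is off the binder and on the bench, at about (195,182) in the wrist part of the picture, short of the pink look-alike at (190,218). I'll check it again once the arm has cleared. Next is the leaf: up and over to its left side.

Request:
step_arm --pt "0 0 -40 -0.1" --pt "20 0 -55 -0.2" --pt "60 0 -55 -0.3" --pt "100 0 -55 -0.351" --pt "140 0 -55 -0.351" --jaw 0

```text
t: 7.65
ee_pos: [0.6196, 0.0124, 0.2198]
ee_rot: [-2.397, -2.03, -0.0]
wrist_force: [-0.3, -0.4, 0.8]
grip_width: -0.0001
gripper_force: 0.0
```

```bash
python3 go.py .6072 .1716 .22 -9.54
```

```text
t 7.65 pos [0.6196 0.0124 0.2198] ya -9.5 F [-0.3 -0.4  0.8] w -5.17835998258891e-05 q [-0.45  0.41  0.52  1.42 -0.2   1.37 -0.09]
delta [154.9 -38.5  -0. ] spin 0.001
```

Request:
step_arm --pt "40 -10 0 0" --pt "80 -20 0 0" --pt "120 -30 0 0" --pt "155 -38 0 0" --pt "155 -38 0 0"

```text
t: 8.28
ee_pos: [0.6061, 0.1752, 0.2191]
ee_rot: [-2.39, -2.035, 0.0]
wrist_force: [0.8, 0.5, -0.3]
grip_width: 0.0001
gripper_force: 0.0
```

```bash
python3 go.py .6072 .1716 .065 -9.54;  python3 - <<'E'
from h import *
t=camera('top');a=camera('wrist')
for n,e in [('carton',None),('leaf',None)]:
  for s in silhouettes(t,n)[:4]:
    c=np.concatenate(cv2.findContours(s['region'].astype(np.uint8),0,2)[0]);w=np.array([atz(t,u,v,.015) for u,v in c[:,0]]).astype(np.float32)
    print(n,round(s['p'],2),s['extent'],cv2.minAreaRect(w*1000))
save({'color':np.vstack([cv2.resize(a['color'],(400,300)),cv2.resize(t['color'][140:365,200:500],(400,300))])},'k2.png')
E
```

```text
t 8.275 pos [0.6061 0.1752 0.2191] ya -9.2 F [ 0.8  0.5 -0.3] w 8.67239879963173e-05 q [-0.66  0.43  0.46  1.39 -0.19  1.37 -0.35]
delta [ -3.7   2.  154.1] spin 0.007
carton 0.84 [414.5, 247.1, 445.5, 282.8] ((516.423828125, -162.8528594970703), (49.84531784057617, 70.47052001953125), 59.556392669677734)
carton 0.73 [445.9, 269.7, 476.1, 307.5] ((469.93707275390625, -213.37652587890625), (52.834068298339844, 65.2777328491211), 72.83494567871094)
carton 0.66 [377.6, 329.8, 415.1, 359.9] ((363.486572265625, -83.69717407226562), (64.88164520263672, 44.78509521484375), 85.83649444580078)
leaf 0.65 [267.9, 176.2, 335.4, 288.1] ((587.6483764648438, 88.81246948242188), (120.47571563720703, 195.69676208496094), 77.7225112915039)
```

View pics/k2.png

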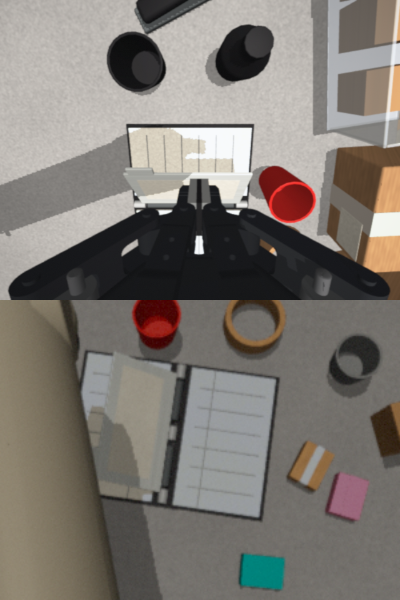

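Carton at (312,465), upright on the bench and clear of the pink one at (348,497) and the binder. Now I'll lower the finger to the left of the leaf's free edge.

Request:
step_arm --pt "0 2 50 0" --pt "0 2 100 0" --pt "0 2 140 0" --pt "0 2 157 0" --pt "0 2 157 0"

```text
t: 9.1
ee_pos: [0.6092, 0.1677, 0.0629]
ee_rot: [-2.401, -2.026, 0.002]
wrist_force: [0.1, -0.6, 0.2]
grip_width: 0.0006
gripper_force: 0.0
```

Request:
step_arm --pt "-10 0 0 0" --pt "-20 0 0 0" --pt "-30 0 0 0" --pt "-40 0 -4 0" --pt "-50 0 -10 0"

```text
t: 9.72
ee_pos: [0.6025, 0.1221, 0.0759]
ee_rot: [-2.397, -2.031, -0.01]
wrist_force: [0.5, 4.6, 2.8]
grip_width: 0.0
gripper_force: 2.3
```

```bash
cat > b.py <<'E'
from h import *
o=get_obs();d=o['ee_pos'][:2]-[.570,.041];th=np.radians(-9.54);c,s=np.cos(th),np.sin(th)
print('t',o['t'],'binder xyz',np.round([c*d[0]+s*d[1],-s*d[0]+c*d[1],o['ee_pos'][2]],4),'F',np.round(o['wrist_force'],1))
E
python3 b.py
```

```text
t 9.725 binder xyz [0.0186 0.0853 0.0759] F [0.5 4.6 2.8]
```

Request:
step_arm --pt "-10 0 -7 0" --pt "-20 0 -14 0" --pt "-30 0 -19 0" --pt "-40 0 -22 0" --pt "-50 0 -25 0"

```text
t: 10.35
ee_pos: [0.5922, 0.0691, 0.0981]
ee_rot: [-2.4, -2.027, 0.001]
wrist_force: [0.7, 1.8, -0.7]
grip_width: 0.0003
gripper_force: 0.7
```

```bash
python3 b.py
```

```text
t 10.35 binder xyz [0.0173 0.0314 0.0981] F [ 0.7  1.8 -0.7]
```

Request:
step_arm --pt "-12 0 -3 0" --pt "-24 0 -5 0" --pt "-36 0 -5 0" --pt "-48 0 -5 0" --pt "-60 0 -4 0"

```text
t: 10.98
ee_pos: [0.5825, 0.01, 0.1023]
ee_rot: [2.4, 2.027, 0.0]
wrist_force: [0.6, 1.7, -1.2]
grip_width: -0.0003
gripper_force: 0.7
```

```bash
python3 b.py
```

```text
t 10.975 binder xyz [ 0.0175 -0.0285  0.1023] F [ 0.6  1.7 -1.2]
```

Request:
step_arm --pt "-10 0 4 0" --pt "-18 0 9 0" --pt "-26 0 16 0" --pt "-33 0 23 0" --pt "-40 0 31 0"

```text
t: 11.6
ee_pos: [0.5759, -0.0292, 0.0707]
ee_rot: [2.4, 2.027, -0.0]
wrist_force: [0.2, 1.2, 1.4]
grip_width: -0.0003
gripper_force: 0.6
```

Request:
step_arm --pt "-6 0 8 0" --pt "-10 0 15 0" --pt "-14 0 24 0" --pt "-16 0 31 0" --pt "-18 0 39 0"

```text
t: 12.22
ee_pos: [0.5728, -0.0466, 0.0317]
ee_rot: [-2.4, -2.027, 0.0]
wrist_force: [-1.1, -0.7, 0.8]
grip_width: 0.0002
gripper_force: 0.6
```

```bash
python3 b.py
```

```text
t 12.225 binder xyz [ 0.0172 -0.0859  0.0317] F [-1.1 -0.7  0.8]
```

Request:
step_arm --pt "-4 0 7 0" --pt "-8 0 13 0" --pt "-10 0 17 0" --pt "-10 0 19 0" --pt "-10 0 21 0"

```text
t: 12.85
ee_pos: [0.5713, -0.0568, 0.0127]
ee_rot: [-2.4, -2.027, -0.0]
wrist_force: [-12.1, 1.3, 28.5]
grip_width: 0.0001
gripper_force: 14.4
```

```bash
python3 b.py
```

```text
t 12.85 binder xyz [ 0.0175 -0.0962  0.0127] F [-12.1   1.3  28.5]
```

The leaf is at its hard stop (tip at z 12.7 mm, 28 N). I'll back off and check.

Request:
step_arm --pt "0 0 -10 0" --pt "0 0 -50 0" --pt "0 0 -100 0" --pt "30 0 -150 0" --pt "80 0 -180 0"

```text
t: 13.48
ee_pos: [0.5856, 0.0208, 0.1948]
ee_rot: [2.403, 2.02, 0.005]
wrist_force: [2.2, 0.5, -0.6]
grip_width: 0.0001
gripper_force: 0.0
```

Request:
step_arm --pt "50 0 0 0" --pt "100 0 0 0" --pt "150 0 0 0" --pt "200 0 0 0" --pt "200 0 0 0"

```text
t: 14.1
ee_pos: [0.6168, 0.2263, 0.1903]
ee_rot: [-2.39, -2.036, -0.0]
wrist_force: [0.3, 0.1, 0.3]
grip_width: 0.0002
gripper_force: 0.0
```

```bash
python3 b.py
python3 - <<'E'
from h import *
t=camera('top');a=camera('scene')
for n in ['carton','leaf']:
  for s in silhouettes(t,n)[:3]: print(n,round(s['p'],2),s['extent'])
save({'color':np.vstack([cv2.resize(a['color'][150:375,170:470],(400,300)),cv2.resize(t['color'][140:365,200:500],(400,300))])},'k3.png')
E
```

```text
t 14.1 binder xyz [0.0155 0.1905 0.1903] F [0.3 0.1 0.3]
carton 0.86 [445.6, 270.7, 478.7, 306.4]
carton 0.71 [412.3, 244.8, 447.3, 282.6]
carton 0.64 [377.6, 329.6, 415.3, 359.8]
leaf 0.66 [321.7, 195.3, 391.5, 295.7]
leaf 0.16 [416.0, 244.6, 447.7, 284.0]
```

View pics/k3.png

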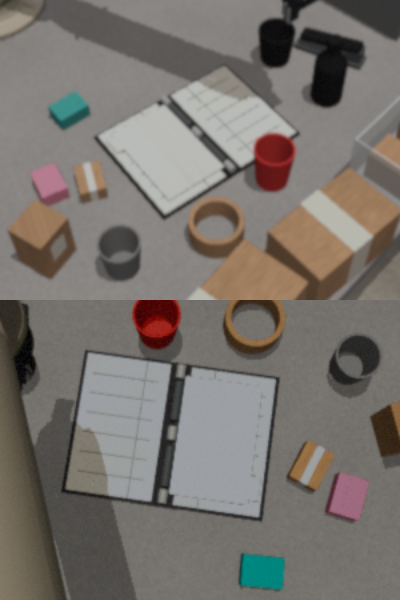

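The leaf lies flat on the right page (218,440 in the lower part). The carton is upright on the bench at (312,465), nothing else has moved, and the robot is clear.

```bash
python3 -c "
from plant import *
print(job_done())"
```

```text
the job is handed in; nothing more can be done
None
```

The job is handed in at about 14 s of the 56 s allowed: I pushed the carton off the binder and it stands upright on the bench, then turned the divider over and pressed it flat on the right-hand page; nothing else appears to have moved in the last pictures.

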